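# Push a stuck wax pillar out of its mould

## Robot

A 7-joint arm with a two-finger parallel gripper is mounted at the origin on the work surface. World frame = base frame: x ahead of the robot, y to its left, z up, the work surface at z = 0. Lengths are in m, angles in degrees, forces in N, time in s.
With the tool pointing down it reaches from about 0.425 to 1.025 m from the base axis. Payload 9.4 kg.
Tool frame: the origin (TCP) lies on the centre line of the jaws, within the pads' length; the fingertips stand 19 mm ahead of it and the grasp point (between the pads) is the TCP; z points along the fingers, y is the line along which they close (so a half turn about z gives the same grasp; the last joint's range is limited). The gripper opens to 85 mm and grips with 20 to 120 N. Pads are 22 mm wide; open, the fingers measure 114 mm over their backs; the gripper's body (76 mm by 85 mm) begins 54 mm behind the grasp point. The pads swing forward as they close: fully open they stand 13 mm farther back than shut.
Start: joints at [-4.395, 34.337, -0.143, 91.639, 0.103, 54.024, -4.572], TCP at [0.725, -0, 0.25] pointing down, gripper open.
Joint ranges: [-147.43, 147.43], [-19.82, 112.94], [-74.19, 73.91], [6.32, 146.72], [-59.91, 239.91], [6.04, 106.73], [-150.56, 150.56]. Speed limits (degrees/s): [127.2, 127.2, 172.46, 172.46, 180, 180, 180].

## Interface

Orientations are given as [roll, pitch, yaw] about the fixed x, y, z axes, in that order (R = Rz(yaw) Ry(pitch) Rx(roll)).
In Python, from rig import env, kinematics, get_image, workorder, nets gives the robot as it stands. The module is installed in compiled form; this text tells all that it offers. Calls block until the motion is done:
- env.move_ptp(position, orientation): joint-space move of the TCP to a pose.
- env.move_linear(position, rotation=None, speed=0.15): straight line of the TCP; rotation=None keeps the orientation; speed is the mean speed in m/s.
- env.move_j(angles): joint-space move.
- env.move_gripper(opening): finger opening in m; the grip force is fixed at half the most; returns when the fingers have stopped.
- env.dwell(seconds).
- kinematics.solve_ik(position, orientation): joint angles nearest the present ones, or None.
- env.read_state(): the state.
- get_image(name): name is "scene" or "side" or "wrist"; returns a dict with "color" (420x560x3 uint8, red, green, blue), "mtx" (3x3 intrinsics, pixels), "cam_to_world" (4x4, takes a point from camera to world coordinates). Camera axes: x right, y up, looking along -z (the intrinsics and any distortion apply to the point x, -y, -z); pixel columns grow to the right and rows downward; lengths in m; the calibration is good to about 2 mm. The wrist camera is an equidistant fisheye: a pixel r from the principal point sees the ray r / f radians off the axis. A picture is of the moment at which its call begins. There is no depth.
A pose or a line that the arm cannot do raises env.PlanningError and nothing moves.
- workorder.sign_off(): hands the job in; it is judged then, once.
Trained networks look in the newest picture that a camera, given by its name, has taken for a name from the list of things; names that differ only in an ending like _2 or _b are one class to them, and where a whole thing is asked for, a point or a joint stands for the part that bears it (a point fixed in the world has none). Each returns a list of dicts, best first, with "p" (0 to 1); they miss things now and then, are a little off and sometimes report something else, mostly with a low value. They report only what shows in the picture. A call takes as long as a camera call. They do not tell look-alikes from the thing itself.
- nets.spot_in(camera, target): "xyz" ([x, y, z] in m, in world coordinates, good to about 4 mm: the middle of the surface that is visible of it).
- nets.trace(camera, target): "region" (420x560 bool, what is visible of it).
- nets.mark_of(camera, target): "xyz" ([x, y, z] in m, in world coordinates, good to about 4 mm: a listed point, or the origin of a listed thing).
The state is a dict: "t": time; "joints": joint angles; "qd": joint speeds; "joint_efforts": joint torques, N m; "eef_pos": TCP position; "tcp_rot": TCP orientation; "force": force on the tool from outside, world axes, zero at the start; "wrist_torque": the same for the moment, N m; "width": finger opening in m; "gripper_force": force on a finger pad.
Only numpy, scipy, OpenCV 4.12 (cv2) and the standard library are available. Lean on these libraries where they do the work, as an engineer would, in place of code of your own. Each camera call takes 0.05 s, during which the arm holds its last target. There are 200 camera calls.

## Task

A red wax pillar is stuck in the white sleeve mould on the ejection stand. Take the push rod out of its wooden block, feel its face into the mould's bore and push the pillar gently, with the rod, right out of the bottom into the padded tray below; then draw the rod out, stand it back down in its hole in the block and let go. Never bear on the mould or the pillar with more than about 2.5 kg (25 N), keep the fingers off the mould and the pillar, and leave the other things on the bench where they are.

Things in the scene. Friction and masses are not known exactly. Their poses are not given: they have to be found in the camera images.
- stand: Fixed ejection stand, 130 x 120 x 62 mm: aluminium deck on two blue cheeks, open front and back. Origin on the bench under its centre. A raised ring on the deck (78 mm across, 10 mm high) holds the mould: a milky white hard sleeve, 64 mm across, 60 mm tall, bottom on the deck over a 50 mm hole. Below the hole is a padded tray, pad 12 mm above the bench, 50 mm below the mould.
- seat (a point): Mould centre at its top face, 122 mm above the bench, z up. The upright 32 mm through bore was cast off centre: its axis is 7 mm from this point, in a direction set by how the mould happens to be turned, which no reading tells: see it or feel for it. The mould cannot lift or shift; it stands on a rubber gasket that gives 1 mm per 6 N, 4 mm at most; pushed sideways off its centre it turns stiffly (0.03 Nm).
- pillar (a joint): How far (m) the stuck red wax pillar (31 mm across, 36 mm tall, 32 g, upright in the bore) has been pushed down from a mid place. At 0 its bottom is 10 mm above the mould's bottom and its top 14 mm below the mould's top; starts at -0.004 to 0.004. The bore's wall grips it with about 9 to 17 N. Past 0.046 it is out and drops; on the tray's pad it reads 0.060.
- rod_grip (a point): Middle of the push rod's grip, on its axis, 121 mm above its lower face; z up, x and y square to the handle's flats. Rod 165 mm, about 0.24 kg, upright in its block. From the face up: black rubber piston 29 mm across, 14 mm tall, edge chamfered 1.5 mm; 16 mm shaft; guard disc 46 mm across, 94 to 100 mm; square orange handle 24 x 24 mm, 100 to 162 mm. Fingertips just above the guard can bear on it.
- rod_face (a point): Centre of the rod's lower, pushing face; z up along the rod.
- block_hole (a point): Centre of the floor of the rod's hole in the fixed wooden block, 10 mm above the bench; z up. The hole is 34 mm across and 40 mm deep; the block is 110 x 76 mm and 50 mm tall. The rod's face rests on this floor at the start.
- rod: The push rod; origin at the centre of its lower face.
- mould_small: Bystander: small white sleeve mould, 46 mm across, 40 mm tall; origin under its centre.
- mould_mid: Bystander: white sleeve mould, 64 mm across, 60 mm tall; origin under its centre.
- mould_wide: Bystander: wide white ring mould, 92 mm across, 45 mm tall; origin under its centre.
- pillar_done: Bystander: a red wax pillar already taken out, 31 mm across, 36 mm tall, standing on the bench; origin under its centre.
- jug: Bystander: aluminium pouring jug, 90 mm across, 110 mm tall; origin under its centre.
- dye_jar: Bystander: amber jar, 52 mm across, 60 mm tall; origin under its centre.
- wick_spool: Bystander: wooden spool, 56 mm across, 45 mm tall; origin under its centre.
Things that resemble listed ones, but are neither listed nor needed, are in the scene too. What is shaped like the rod but blue or pink is not meant.

How it is judged:
By the outcome, as a careful person would: the job done as asked, in the order asked, and still so for the second after the job is handed in, with the robot touching nothing.
It also fails if it takes over 72 s, if anything falls off the work surface, if the arm or the gripper's body presses on something with over 40 N, if the wrist force passes 120 N, or if a joint passes its speed limit or range.

## Working session

There is one attempt and no reset: what is moved stays moved. The work goes in short steps, each a Python script; the robot and the scene stay as the last script left them, time stands still between calls to the robot, and variables do not carry over. Pictures are saved under pics/ and viewed, at most 10 in all, crops included, and the job is handed in when it is done.

```bash
mkdir -p pics; python3 - <<'E'
from rig import env, get_image, nets
import cv2,numpy as np
for c in ("scene","side"):
    im=get_image(c); cv2.imwrite(f"pics/{c}0.png",im["color"][:,:,::-1])
    M=im["cam_to_world"]; print(c,np.round(M,3).tolist(),np.round(im["mtx"],1).tolist())
    for n in ("rod_grip","rod_face","block_hole","seat","stand"):
        print(c,n,[(np.round(d["xyz"],3).tolist(),round(d["p"],2)) for d in nets.mark_of(c,n)[:4]])
s=env.read_state(); print(s["t"],s["force"],s["tcp_rot"],s["width"])
E
```

```text
scene [[0.599, -0.551, 0.581, 1.056], [0.801, 0.398, -0.448, -0.413], [0.016, 0.734, 0.679, 0.682], [0.0, 0.0, 0.0, 1.0]] [[394.3, 0.0, 280.8], [0.0, 394.3, 207.4], [0.0, 0.0, 1.0]]
scene rod_grip [([0.611, 0.188, 0.12], 0.65), ([0.484, 0.207, 0.13], 0.48)]
scene rod_face [([0.61, 0.19, 0.001], 0.6)]
scene block_hole [([0.482, 0.204, 0.009], 0.64)]
scene seat [([0.528, -0.204, 0.123], 0.64)]
scene stand [([0.532, -0.205, 0.002], 0.94)]
side [[0.894, 0.327, -0.306, 0.162], [-0.448, 0.641, -0.624, -0.87], [-0.008, 0.695, 0.719, 1.039], [0.0, 0.0, 0.0, 1.0]] [[497.6, 0.0, 276.5], [0.0, 497.6, 215.5], [0.0, 0.0, 1.0]]
side rod_grip [([0.615, 0.189, 0.124], 0.92), ([0.468, 0.317, 0.117], 0.85), ([0.489, 0.205, 0.131], 0.72)]
side rod_face [([0.466, 0.318, 0.002], 0.64), ([0.489, 0.203, 0.009], 0.62), ([0.616, 0.186, 0.0], 0.59), ([0.574, -0.019, 0.001], 0.37)]
side block_hole [([0.48, 0.202, 0.013], 0.83), ([0.53, -0.204, -0.0], 0.52)]
side seat []
side stand [([0.529, -0.205, -0.002], 0.88)]
0.6 [-0.59517603  0.56381039  0.06727628] [1.79996208e+02 4.88495956e-04 9.00024889e+01] 0.08545653264184315
```

View pics/scene0.png

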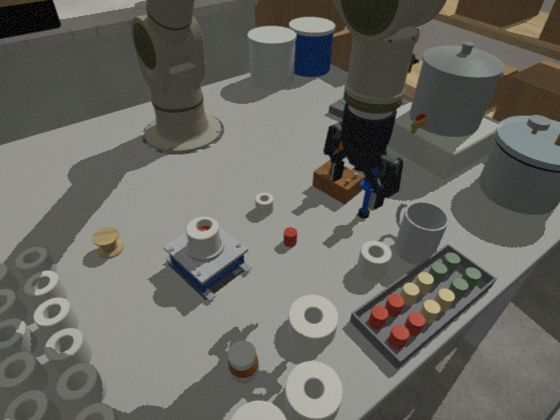

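View pics/side0.png

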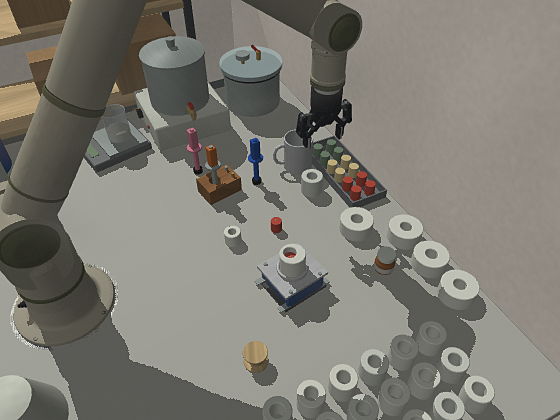

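Rod candidates in the side picture: orange (212,158), standing in the wooden block, blue (256,155) and pink (193,140). The orange one fits, because its handle is orange and it stands in the block at about (0.487, 0.204). I'll confirm it in a crop from above, and look at the mould on the way.

```bash
cat > h.py <<'E'
from rig import env, get_image, nets, kinematics, workorder
import cv2, numpy as np
def save(c,name):
    im=get_image(c); cv2.imwrite(f"pics/{name}.png",im["color"][:,:,::-1]); return im
def ray(im,u,v):
    K=im["mtx"]; x=(u-K[0,2])/K[0,0]; y=(v-K[1,2])/K[1,1]; r=np.hypot(x,y)
    d=np.array([np.sin(r)*x/r,-np.sin(r)*y/r,-np.cos(r)]) if r>1e-9 else np.array([0,0,-1.])
    M=im["cam_to_world"]; return M[:3,3],M[:3,:3]@d
def atz(im,u,v,z):
    o,d=ray(im,u,v); return o+d*(z-o[2])/d[2]
def proj(im,p):
    M=im["cam_to_world"];K=im["mtx"]; q=M[:3,:3].T@(np.array(p)-M[:3,3]); x,y,z=q[0],-q[1],-q[2]
    r=np.hypot(x,y); t=np.arctan2(r,z); return K[0,2]+K[0,0]*t*x/r,K[1,2]+K[1,1]*t*y/r
E
python3 - <<'E'
from h import *
import pickle
env.move_ptp([0.528,-0.204,0.27],[180,0,90]); m=save("wrist","w_mould")
for n in ("seat",): print(n,[(np.round(d["xyz"],3).tolist(),round(d["p"],2)) for d in nets.mark_of("wrist",n)[:3]])
print([(np.round(d["xyz"],3).tolist(),round(d["p"],2)) for d in nets.mark_of("wrist","stand")[:3]])
print(proj(m,[0.528,-0.204,0.122]),m["mtx"].tolist(),m["cam_to_world"][:3,3])
env.move_ptp([0.487,0.204,0.28],[180,0,90]); b=save("wrist","w_rod")
for n in ("rod_grip","block_hole"): print(n,[(np.round(d["xyz"],3).tolist(),round(d["p"],2)) for d in nets.mark_of("wrist",n)[:3]])
print(proj(b,[0.487,0.204,0.172]),proj(b,[0.487,0.204,0.05]),env.read_state()["t"])
pickle.dump((m,b),open("mb.pkl","wb"))
big=[]
for im,p in ((m,[0.528,-0.204,0.122]),(b,[0.487,0.204,0.15])):
    u,v=map(int,proj(im,p)); y=min(max(v-75,0),270);x=min(max(u-70,0),420); print("crop",x,y)
    big.append(cv2.resize(im["color"][y:y+150,x:x+140,::-1],None,fx=2.85,fy=3.9 if 0 else 2.85,interpolation=cv2.INTER_CUBIC))
cv2.imwrite("pics/crop1.png",np.hstack(big))
E
```

```text
seat [([0.534, -0.205, 0.123], 0.58)]
[([0.528, -0.203, -0.003], 0.58)]
(np.float64(272.33401740068575), np.float64(200.9247280518058)) [[325.19226210127806, 0.0, 275.20643148694506], [0.0, 325.19226210127806, 209.50051569652774], [0.0, 0.0, 1.0]] [ 0.53017342 -0.12369017  0.39434015]
rod_grip [([0.483, 0.198, 0.134], 0.81), ([0.468, 0.316, 0.122], 0.81)]
block_hole [([0.488, 0.202, 0.006], 0.94)]
(np.float64(273.304160929945), np.float64(212.87617602075645)) (np.float64(273.9153052473245), np.float64(177.9257598995899)) 3.5167
crop 202 125
crop 203 129
```

View pics/crop1.png

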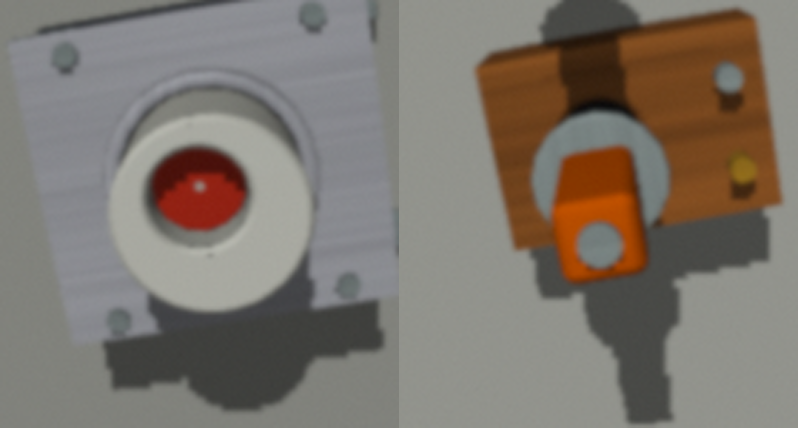

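The left crop shows the mould with its bore off centre, towards the upper left: mould top face at about (275.7,199.4) px, bore mouth at about (271.1,194.1). The right crop confirms the orange-handled rod in the wooden block, with its top cap at about (273.5,215) px and the handle turned by about 11°.

```bash
python3 - <<'E'
from h import *
import pickle
m,b=pickle.load(open("mb.pkl","rb")); s=2.85
P=lambda im,x,y,z,ox,oy:atz(im,(x+.5)/s-.5+ox,(y+.5)/s-.5+oy,z)[:2]
f=lambda pts,z:[np.round(P(m,x,y,z,202,125),4).tolist() for x,y in pts]
print("mould L R T B",f([(108,212),(312,212),(210,112),(210,312)],.122))
print("bore",f([(145,197),(249,197),(197,145),(197,249)],.122))
g=lambda x,y,z:np.round(P(b,x-399,y,z,203,129),4)
print("rod top",g(600,245,.172 if 0 else .175))
a,c=g(572,283,.172),g(646,268,.172); print("edge",a,c,np.degrees(np.arctan2(*(c-a)[::-1])),np.hypot(*(c-a)))
a,c=g(556,205,.172),g(572,283,.172); print("edge2",a,c,np.degrees(np.arctan2(*(c-a)[::-1])))
print("guard LR TB",g(532,180,.11),g(669,180,.11),g(600,110,.11))
# circle fits from masks
hsv=cv2.cvtColor(m["color"],cv2.COLOR_RGB2HSV)
E
```

```text
mould L R T B [[0.4993, -0.2023], [0.562, -0.2023], [0.5306, -0.1713], [0.5307, -0.2353]]
bore [[0.5108, -0.1975], [0.5425, -0.1975], [0.5267, -0.1814], [0.5266, -0.2142]]
rod top [0.4869 0.2036]
edge [0.4793 0.1918] [0.4992 0.1961] 12.193034475506975 0.020359273071502305
edge2 [0.4755 0.2137] [0.4793 0.1918] -80.15627660930558
guard LR TB [0.4642 0.204 ] [0.5092 0.2039] [0.4867 0.2273]
```

```bash
python3 - <<'E'
from h import *
R=[180,0,101]
env.move_ptp([0.487,0.2038,0.22],R)
f0=env.read_state()["force"]
env.move_linear([0.487,0.2038,0.1325],R,speed=0.1)
env.move_gripper(0.02); env.dwell(0.2)
s=env.read_state(); print(s["width"],s["gripper_force"],s["force"]-f0,s["eef_pos"])
env.move_linear([0.487,0.2038,0.15],speed=0.06)
s=env.read_state(); print("lifted",s["width"],s["force"]-f0,s["wrist_torque"])
env.move_linear([0.487,0.2038,0.275],speed=0.15)
env.move_ptp([0.5267,-0.1978,0.275],R); env.dwell(0.2)
s=env.read_state(); print(s["t"],s["width"],s["force"]-f0,s["eef_pos"])
w=save("wrist","w2"); a=save("side","s2"); c=save("scene","sc2")
for k in ("side","scene","wrist"):print([(np.round(d["xyz"],3).tolist(),round(d["p"],2)) for d in nets.mark_of(k,"rod_face")[:2]])
cv2.imwrite("pics/crop2.png",np.hstack([cv2.resize(i["color"][y:y+160,x:x+130,::-1],None,fx=3,fy=3,interpolation=cv2.INTER_CUBIC) for i,x,y in ((a,225,150),(c,140,130))]))
E
```

```text
0.02317957226674507 58.56256663799286 [-0.80391057  0.22748301  5.34743064] [0.48681921 0.20375556 0.13273995]
lifted 0.02298185245771294 [-0.04099008  0.26748977 -2.13657327] [-0.0110367  -0.01575261  0.0612929 ]
8.7917 0.023065307205321982 [ 0.11583771 -0.31978703 -2.31723817] [ 0.52707805 -0.19663233  0.27501106]
[([0.612, 0.188, -0.0], 0.84), ([0.526, -0.196, 0.151], 0.75)]
[([0.47, 0.318, 0.0], 0.95), ([0.611, 0.188, -0.004], 0.93)]
[([0.531, -0.198, 0.153], 0.63)]
```

View pics/crop2.png

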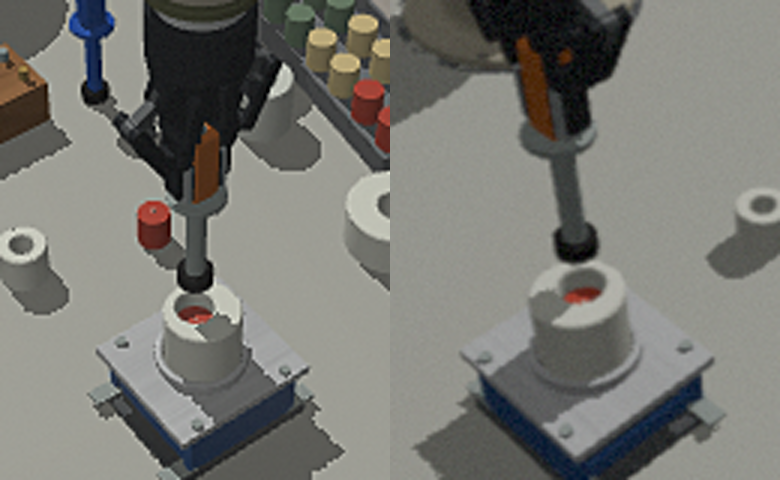

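The side and scene crops show the rod upright in the gripper, with its black piston directly above the mould and the bore and red pillar beneath it. Next I'll feel down into the bore.

```bash
cat >> h.py <<'E'
def st(): s=env.read_state(); return np.array(s["eef_pos"]),np.array(s["force"]),s
def down(xy,z0,z1,f0,lim,step=0.001,speed=0.02,lat=12):
    "step down until the upward force reaches lim; returns z command and the log"
    z=z0; log=[]
    while z>z1+1e-6:
        z=max(z-step,z1); env.move_linear([*xy,z],speed=speed)
        p,f,_=st(); d=f-f0; log.append((z,p[2],*d))
        if d[2]>lim or np.hypot(*d[:2])>lat: break
    return z,np.array(log)
E
python3 - <<'E'
from h import *
xy=[0.5267,-0.1978]
env.move_linear([*xy,0.25],speed=0.1); env.dwell(0.3)
p,f0,s=st(); print(s["t"],p,f0); np.save("f0.npy",f0)
z,l=down(xy,0.25,0.232,f0,5)
print(np.round(l*[1e3,1e3,1,1,1],1)); p,f,s=st(); print(s["t"],p,s["wrist_torque"])
E
```

```text
9.7917 [ 0.52691137 -0.19787124  0.25048855] [ 0.01052036  0.30400345 -1.56225637]
[[ 2.490e+02  2.490e+02  8.000e-01  6.000e-01 -1.200e+00]
 [ 2.480e+02  2.479e+02 -5.000e-01 -2.000e-01 -5.000e-01]
 [ 2.470e+02  2.469e+02  1.000e-01 -5.000e-01 -6.000e-01]
 [ 2.460e+02  2.459e+02  5.000e-01 -3.000e-01 -1.200e+00]
 [ 2.450e+02  2.449e+02 -1.000e-01  1.000e-01  4.000e-01]
 [ 2.440e+02  2.439e+02 -9.000e-01  3.000e-01 -7.000e-01]
 [ 2.430e+02  2.430e+02 -2.000e-01  2.000e-01 -1.000e+00]
 [ 2.420e+02  2.419e+02 -3.000e-01 -9.000e-01 -9.000e-01]
 [ 2.410e+02  2.409e+02  3.000e-01  2.000e-01 -0.000e+00]
 [ 2.400e+02  2.399e+02 -3.000e-01 -1.000e-01 -8.000e-01]
 [ 2.390e+02  2.389e+02 -4.000e-01 -6.000e-01 -1.400e+00]
 [ 2.380e+02  2.379e+02 -7.000e-01 -7.000e-01  1.000e-01]
 [ 2.370e+02  2.369e+02 -1.200e+00  2.000e-01 -6.000e-01]
 [ 2.360e+02  2.359e+02 -3.000e-01 -1.100e+00 -1.100e+00]
 [ 2.350e+02  2.349e+02 -0.000e+00 -6.000e-01 -2.000e-01]
 [ 2.340e+02  2.339e+02  1.000e-01  5.000e-01 -1.100e+00]
 [ 2.330e+02  2.329e+02  6.000e-01  2.000e-01 -3.000e-01]
 [ 2.320e+02  2.319e+02 -2.000e-01  4.000e-01 -6.000e-01]]
14.2917 [ 0.52667087 -0.19779051  0.23192998] [ 4.83216326e-05 -2.02487936e-02 -1.14551058e-02]
```

```bash
python3 - <<'E'
from h import *
xy=[0.5267,-0.1978]; f0=np.load("f0.npy")
z,l=down(xy,0.232,0.177,f0,21,step=0.0012,speed=0.015)
print(np.round(l*[1e3,1e3,1,1,1],1)); p,f,s=st(); print(s["t"],p,s["wrist_torque"],s["width"])
E
```

```text
[[ 2.308e+02  2.307e+02 -5.000e-01 -1.000e-01 -1.400e+00]
 [ 2.296e+02  2.295e+02  0.000e+00 -4.000e-01  4.000e-01]
 [ 2.284e+02  2.283e+02 -5.000e-01 -8.000e-01 -9.000e-01]
 [ 2.272e+02  2.275e+02 -6.000e-01 -3.000e-01  3.900e+00]
 [ 2.260e+02  2.265e+02 -1.700e+00  4.000e-01  8.200e+00]
 [ 2.248e+02  2.256e+02 -2.300e+00  1.000e-01  1.150e+01]
 [ 2.236e+02  2.245e+02 -1.800e+00  9.000e-01  1.190e+01]
 [ 2.224e+02  2.233e+02 -2.200e+00  7.000e-01  1.040e+01]
 [ 2.212e+02  2.221e+02 -2.300e+00  9.000e-01  1.150e+01]
 [ 2.200e+02  2.208e+02 -2.100e+00  9.000e-01  1.050e+01]
 [ 2.188e+02  2.196e+02 -1.900e+00  9.000e-01  1.150e+01]
 [ 2.176e+02  2.185e+02 -1.800e+00  2.000e-01  1.070e+01]
 [ 2.164e+02  2.172e+02 -1.900e+00  2.000e-01  1.170e+01]
 [ 2.152e+02  2.161e+02 -1.700e+00  1.100e+00  1.240e+01]
 [ 2.140e+02  2.149e+02 -2.500e+00 -1.000e-01  1.140e+01]
 [ 2.128e+02  2.137e+02 -2.400e+00  3.000e-01  1.170e+01]
 [ 2.116e+02  2.124e+02 -1.900e+00  1.100e+00  1.140e+01]
 [ 2.104e+02  2.112e+02 -2.000e+00 -1.000e-01  1.150e+01]
 [ 2.092e+02  2.100e+02 -1.700e+00  4.000e-01  1.060e+01
[... 973 characters left out ...]
01  9.500e+00]
 [ 1.876e+02  1.881e+02 -2.200e+00  0.000e+00  1.050e+01]
 [ 1.864e+02  1.869e+02 -1.000e+00 -4.000e-01  5.500e+00]
 [ 1.852e+02  1.849e+02 -4.000e-01  3.000e-01 -1.500e+00]
 [ 1.840e+02  1.838e+02  3.000e-01 -3.000e-01 -6.000e-01]
 [ 1.828e+02  1.827e+02  9.000e-01  1.000e-01 -1.400e+00]
 [ 1.816e+02  1.815e+02  0.000e+00 -4.000e-01 -1.500e+00]
 [ 1.804e+02  1.803e+02  1.100e+00  1.000e-01 -6.000e-01]
 [ 1.792e+02  1.791e+02  0.000e+00  4.000e-01 -1.000e+00]
 [ 1.780e+02  1.779e+02  2.000e-01 -9.000e-01  1.000e-01]
 [ 1.770e+02  1.769e+02 -6.000e-01 -6.000e-01 -6.000e-01]]
25.7917 [ 0.52665778 -0.19777047  0.17692726] [-0.00282792 -0.03503169 -0.04034079] 0.023380948222852947
```

The force dropped to zero at z = 0.185, so the pillar is out. I'll draw the rod out, check, and move over the block.

```bash
python3 - <<'E'
from h import *
xy=[0.5267,-0.1978]; R=[180,0,101]; f0=np.load("f0.npy")
env.move_linear([*xy,0.215],speed=0.06); print(st()[1]-f0)
env.move_linear([*xy,0.28],speed=0.12); print(st()[1]-f0)
env.move_ptp([0.487,0.2038,0.28],R); env.dwell(0.2)
env.move_linear([0.487,0.2038,0.20],speed=0.1); env.dwell(0.3)
p,f,s=st(); print(s["t"],p,f-f0)
a=save("side","s3"); c=save("scene","sc3"); w=save("wrist","w3")
for k in ("side","scene","wrist"):print([(np.round(d["xyz"],3).tolist(),round(d["p"],2)) for d in nets.mark_of(k,"block_hole")[:1]+nets.mark_of(k,"rod_face")[:3]])
cv2.imwrite("pics/crop3.png",np.hstack([cv2.resize(i["color"][y:y+150,x:x+130,::-1],None,fx=2,fy=2,interpolation=cv2.INTER_CUBIC) for i,x,y in ((a,160,90),(a,225,220),(c,145,200))]))
E
```

```text
[ 0.38579368 -0.34322599 -0.88261125]
[ 0.57748396 -0.60235319 -1.04741218]
30.2083 [0.48717038 0.20383987 0.20039738] [ 0.23305967 -0.34384958 -0.74561   ]
[([0.483, 0.203, 0.015], 0.57), ([0.61, 0.188, 0.002], 0.94), ([0.489, 0.204, 0.074], 0.84), ([0.47, 0.317, -0.001], 0.7)]
[([0.485, 0.206, 0.007], 0.56), ([0.486, 0.21, 0.196], 0.73), ([0.613, 0.184, -0.0], 0.58)]
[([0.487, 0.203, 0.005], 0.97), ([0.612, 0.185, -0.0], 0.91), ([0.49, 0.202, 0.08], 0.78)]
```

View pics/crop3.png

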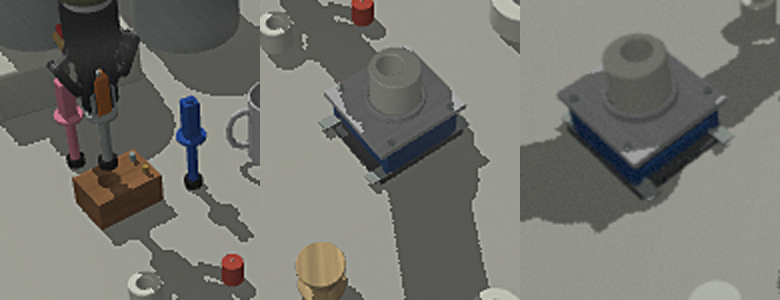

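The bore is empty and the rod hangs above the hole, at about (108,165) in the crop. I'll lower it, with the force checked on the way down.

```bash
python3 - <<'E'
from h import *
xy=[0.487,0.2038]; f0=st()[1]
z,l=down(xy,0.20,0.142,f0,6,step=0.004,speed=0.04,lat=8); print(np.round(l[-3:],4))
if z<0.1421:
    z,l=down(xy,z,0.127,f0,3.5,step=0.0008,lat=8); print(np.round(l[-6:],4))
print(st()[2]["t"])
E
```

```text
[[ 0.148   0.1477  0.6509 -0.1204  0.4519]
 [ 0.144   0.1437  0.2726 -0.0612  0.3527]
 [ 0.142   0.1419  0.9434 -0.1247  0.5355]]
[[ 0.1364  0.1363  0.1679 -0.1002 -0.2752]
 [ 0.1356  0.1355  0.1882 -0.3626  0.55  ]
 [ 0.1348  0.1348  0.3926  0.8205  0.4453]
 [ 0.134   0.1339 -0.3784 -0.4112 -0.0935]
 [ 0.1332  0.1332 -0.0483  0.1968  0.395 ]
 [ 0.1324  0.1327 -0.1098 -1.3593  7.2523]]
37.4083
```

```bash
python3 - <<'E'
from h import *
env.move_gripper(0.085); env.dwell(0.3)
env.move_linear([0.487,0.2038,0.30],speed=0.12)
env.move_ptp([0.65,0.05,0.32],[180,0,90]); env.dwell(0.3)
a=save("side","s4"); c=save("scene","sc4"); print(st()[2]["t"],st()[1])
print([(np.round(d["xyz"],3).tolist(),round(d["p"],2)) for k in("side","scene") for d in nets.mark_of(k,"rod_grip")[:3]])
print([(k,np.round(d["xyz"],3).tolist(),round(d["p"],2)) for k in("side","scene") for d in nets.spot_in(k,"pillar")[:3]])
cv2.imwrite("pics/crop4.png",np.hstack([cv2.resize(i["color"][y:y+150,x:x+130,::-1],None,fx=2,fy=2,interpolation=cv2.INTER_CUBIC) for i,x,y in ((a,160,110),(a,225,220),(c,145,180))]))
E
```

```text
41.1833 [-0.28883534  0.43444331  0.91789022]
[([0.47, 0.318, 0.118], 0.88), ([0.616, 0.19, 0.122], 0.86), ([0.491, 0.208, 0.134], 0.63), ([0.47, 0.319, 0.125], 0.91), ([0.483, 0.208, 0.13], 0.75), ([0.61, 0.188, 0.119], 0.62)]
[]
```

View pics/crop4.png

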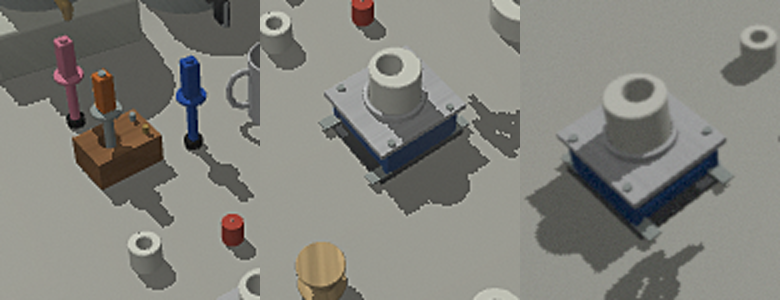

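The rod stands upright in its hole, the bore is empty and the bystanders are where they were.

```bash
python3 -c "
from rig import workorder; print(workorder.sign_off())"
```

```text
the job is handed in; nothing more can be done
None
```

The pillar is out of the mould (the push force fell to zero and the bore is empty; the tray itself was out of view), pushing at about 12 N at most, and the rod is back in its hole and released; I handed the job in at about 41 s.

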